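# Set the T-square against the stone slab

### The job

Take the T-square from its cork rest and lay it on the stone slab ready for marking out: blade flat on the slab, the wooden stock pressed gently home against the slab's long edge nearest the robot so that it is flush along its whole length, and the blade's left-hand edge (seen from the robot) on the red tape mark. Do not shove the slab out of place or disturb the jar, the hammer and the shoe last, and leave the square lying there.

Things in the scene. Friction and masses are not known exactly. Their poses are not given: they have to be found in the camera images.
- square: T-square, 160 mm long, about 0.25 kg: steel blade 140 x 36 x 4 mm along x with a black grip rib on top and a wooden crossbar, the stock, across one end. Origin: on the blade's underside where the blade leaves the stock, on the blade's centre line; x along the blade away from the stock, z up. Left alone it balances on its blade, the stock hooked over the edge below it.
- stock: the wooden stock, rigidly part of the square; same origin and axes. 120 mm along y, 20 mm along x, 24 mm high: from 16 mm below to 8 mm above the blade's underside. Its inner face, which goes against the edge, is the plane x = 0; its back face is x = -20 mm
- grip (a point): middle of the top of the square's black grip rib: 65 mm along the blade from the square's origin, 28 mm above the blade's underside; the rib is 70 mm long along x, 18 mm wide across y, its sides 24 mm high above the 4 mm blade
- stock_left (a point): a point on the inner face of the stock, 58 mm to the square's +y side, 6 mm below the blade's underside
- stock_right (a point): the same on the square's -y side
- blade_edge (a point): a point on the blade's left-hand (+y) side edge, on its underside, 125 mm along the blade from the stock (15 mm from the blade's end) and 18 mm left of the blade's centre line
- slab: grey-white stone slab, 160 mm (x) by 240 mm (y) by 24 mm high, about 2 kg, lying loose on the table; origin at the centre of its underside. The edge to use is the long upright face at its x = -80 mm, the one nearest the robot
- mark (a point): centre of the strip of red tape on top of the slab: 50 mm long along the slab's x, 4 mm wide, paper-thin; 45 mm beyond the slab's middle (away from the robot), up to 50 mm to either side of its middle along y; axes as the slab's
- rest: cork block, 110 x 100 x 24 mm high, fixed, on which the square lies at the start, its stock hanging beside the block's near side; origin at the centre of its underside
- jar: bystander: white jar with a yellow lid, 68 mm across, 100 mm high; origin under its centre
- hammer: bystander: hammer about 240 mm long lying on the table
- last: bystander: wooden shoe last about 170 mm long and 95 mm high standing on its sole; origin under its middle
Not all that is in view belongs to the job. Several things have the shape of the square; the one meant has the colours described above.

How it is judged:
By the outcome, as a careful person would: the job done as asked, in the order asked, and still so for the second after the job is handed in, with the robot touching nothing.
It also fails if it takes over 51 s, if anything falls off the work surface, if the arm or the gripper's body presses on something with over 40 N, if the wrist force passes 120 N, or if a joint passes its speed limit or range.

### The arm

A 6-joint arm with a two-finger parallel gripper is mounted at the origin on the work surface. World frame = base frame: x ahead of the robot, y to its left, z up, the work surface at z = 0. Lengths are in mm, angles in degrees, forces in N, time in s.
With the tool pointing down it reaches from about 350 to 850 mm from the base axis. Payload 8.1 kg.
Tool frame: the origin (TCP) lies midway between the tips of the shut fingers; the grasp point (between the pads) lies 19 mm behind it; z points along the fingers, y is the line along which they close (so a half turn about z gives the same grasp; the last joint's range is limited). The gripper opens to 85 mm and grips with 20 to 120 N. Pads are 22 mm wide; open, the fingers measure 114 mm over their backs; the gripper's body (76 mm by 85 mm) begins 54 mm behind the grasp point. The pads swing forward as they close: fully open they stand 13 mm farther back than shut.
Start: joints at [-71.413, 7.471, 85.268, -0, 87.261, -4.893], TCP at [239.075, -550.316, 207.592] pointing down, gripper open.
Joint ranges: [-169.43, 169.43], [-51.17, 129.36], [1.28, 143.12], [-76.62, 256.62], [0, 156.53], [-152.29, 152.29]. Speed limits (degrees/s): [136.94, 136.94, 159.86, 180, 180, 180].

### API

Orientations are given as [roll, pitch, yaw] about the fixed x, y, z axes, in that order (R = Rz(yaw) Ry(pitch) Rx(roll)).
In Python, from bench import sensors, optics, r gives the robot as it stands.
- The arm moves only by the tool apply_moves, never from a script. Its argument "targets" is a list of rows, each a list of 7 numbers: the shift along the tool's x, y, z in mm, then the turn, a rotation vector about the tool's x, y, z in rad, then the closure, from 0 (fully open) to 1 (shut). In form: [[x, y, z, wx, wy, wz, claw], ...]. A call has 1 to 20 rows; each row shifts and turns the commanded pose from where the row before left it, along the tool's axes as they then stand; what a row does not reach is not made up. A row lasts 1/8 s, in which the tool goes at most 62.5 mm and 10.7 degrees, less where a joint would pass 70% of its speed; a pose out of reach is approached as far as the arm can. A call is refused whole if a number of a shift passes 62.5 or a number of a turn 0.188, either way. A call with a gripper value outside its range is refused whole. The fingers move at their own pace and stop on an object; "force" is the grip in N (left out, the last holds). Time passes only in rows, so rows that do not move let the fingers close. It gives the time, the measured TCP pose, the force, the opening and the grip force at its end, in the units of the state.
- sensors.sense(): the state, without advancing time (a new reading comes with each control period).
- optics.snapshot(name): name is "side" or "top" or "wrist"; returns the picture (480x640x3 uint8, red, green, blue); there is no depth.
- optics.get_calibration(name): a dict with "camera_matrix" (3x3 intrinsics, pixels), "pose" (4x4, takes a point from camera to world coordinates). Camera axes: x right, y down, z forward; pixel columns grow to the right and rows downward; lengths in mm; the calibration is good to about 2 mm. A picture is of the moment at which its call begins: read the wrist's pose just before it. get_calibration takes no time and is no camera call; for the wrist camera it gives the pose at the moment of the call.
- r.hand_in(): hands the job in; it is judged then, once.
The state is a dict: "time": time; "joint_pos": joint angles; "qd": joint speeds; "joint_efforts": joint torques, N m; "tool_pos": TCP position; "tcp_rot": TCP orientation; "ft_force": force on the tool from outside, world axes, zero at the start; "wrist_torque": the same for the moment, N m; "finger_gap": finger opening in mm; "grip_force": force on a finger pad.
Only numpy, scipy, OpenCV 4.12 (cv2) and the standard library are available. Lean on these libraries where they do the work, as an engineer would, in place of code of your own. Each camera call takes 0.05 s, during which the arm holds its last target. There are 200 camera calls.

## Working session

There is one attempt and no reset: what is moved stays moved. The work goes in short steps, Python scripts to look and compute and a tool call to move; the robot and the scene stay as the last step left them, time stands still between calls to the robot, and variables do not carry over. Pictures are saved under pics/ and viewed, at most 10 in all, crops included, and the job is handed in when it is done.

Besides the shell and the picture viewer there is one more tool, called as name(argument=value, ...), one argument or row to a line, values as JSON. apply_moves: Moves the arm, as the interface text tells. Its arguments: {"type":"object","properties":{"targets":{"type":"array"},"force":{"type":"number"}},"required":["targets"]}

```bash
ls; mkdir -p pics; python3 - <<'E'
from bench import sensors, optics, r
import cv2,numpy as np
for n in("top","side"):
    im=optics.snapshot(n); cv2.imwrite(f"pics/{n}0.png",im[:,:,::-1]); c=optics.get_calibration(n); print(n,np.round(c["camera_matrix"],1).tolist(),np.round(c["pose"],3).tolist())
s=sensors.sense();print(s)
E
```

```text
pics
top [[522.4, 0.0, 320.0], [0.0, 522.4, 234.8], [0.0, 0.0, 1.0]] [[-0.021, -0.992, 0.128, 392.139], [-1.0, 0.019, -0.011, -3.368], [0.008, -0.128, -0.992, 1433.931], [0.0, 0.0, 0.0, 1.0]]
side [[486.4, 0.0, 316.1], [0.0, 486.4, 237.9], [0.0, 0.0, 1.0]] [[-0.968, -0.158, 0.197, 309.18], [-0.252, 0.638, -0.727, 883.743], [-0.011, -0.753, -0.658, 874.593], [0.0, 0.0, 0.0, 1.0]]
{'time': 0.1, 'joint_pos': array([-7.14118014e+01,  7.51212143e+00,  8.53237128e+01,  2.97806266e-04,
        8.72630129e+01, -4.89258254e+00]), 'qd': array([-0.04358045, -0.0538866 , -0.16714138,  0.05657946, -0.01464297,
       -0.01261496]), 'joint_efforts': array([ 1.52204535e-03, -5.70948637e+01, -5.01942873e+01, -1.08820984e-04,
        7.99973641e-03, -7.62603668e-05]), 'tool_pos': array([ 238.91575825, -549.78113844,  206.62895725]), 'tcp_rot': array([-1.79901538e+02, -8.72682426e-03,  2.34807591e+01]), 'ft_force': array([-1.1284591 , -0.37669401, -1.20995059]), 'wrist_torque': array([ 0.03113229,  0.05766133, -0.03216372]), 'grip_force': 0.0, 'finger_gap': 85.63383832672176}
```

View pics/top0.png

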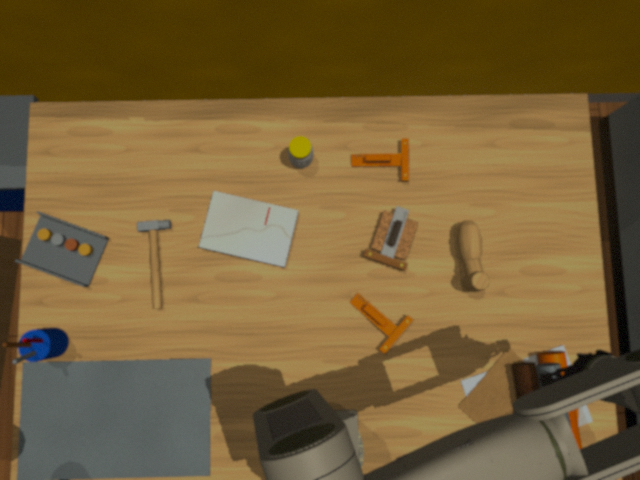

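View pics/side0.png

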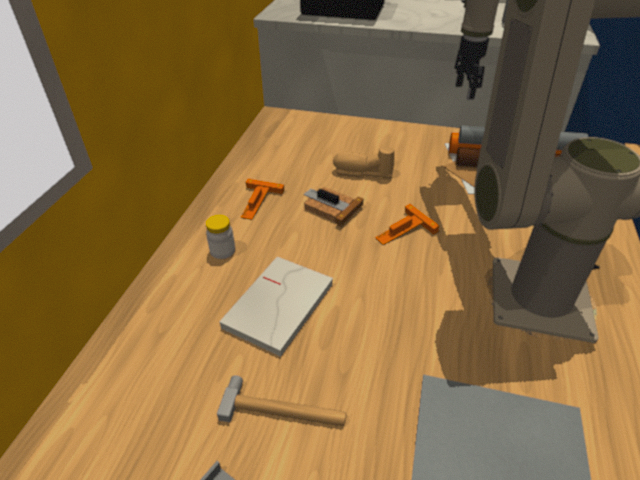

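The top view shows the square on cork, with its rib at about (395,233) and stock at about (384,259). The slab is centred near (249,229), its tape at (267,216). The side view agrees: rib (328,196), tape (271,281). The orange Ts are decoys.

```bash
cat > h.py <<'E'
from bench import sensors, optics, r
import cv2,numpy as np
def cal(n): 
    c=optics.get_calibration(n); return np.array(c["camera_matrix"]),np.array(c["pose"])
def cast(uv,z,K,P):
    uv=np.atleast_2d(np.asarray(uv,float)); d=np.c_[uv,np.ones(len(uv))]@np.linalg.inv(K).T@P[:3,:3].T
    return P[:3,3]+d*((z-P[2,3])/d[:,2])[:,None]
def big(mask,box=None):
    m=mask.astype(np.uint8)
    if box: 
        k=np.zeros_like(m); x0,y0,x1,y1=box; k[y0:y1,x0:x1]=1; m=m*k
    cs,_=cv2.findContours(m,cv2.RETR_EXTERNAL,cv2.CHAIN_APPROX_NONE)
    return max(cs,key=cv2.contourArea)[:,0].astype(float)
def rect(p):  # centre, sizes, long axis angle (deg)
    (c,s,a)=cv2.minAreaRect(p[:,:2].astype(np.float32))
    if s[0]<s[1]: s=s[::-1]; a+=90
    return np.round(c,1),np.round(s,1),round((a+90)%180-90,1)
def hsv(im): return cv2.cvtColor(im,cv2.COLOR_RGB2HSV).astype(int)
E
python3 - <<'E'
from h import *
for n,bs,bm,bl in(("top",(375,205,415,270),(255,200,280,230),(190,180,310,275)),("side",(300,180,350,212),(255,270,290,292),(210,250,340,360))):
    im=cv2.imread(f"pics/{n}0.png")[:,:,::-1].copy();H=hsv(im);K,P=cal(n)
    black=big(H[...,2]<60,bs); print(n,"rib",rect(cast(black,28,K,P)),len(black))
    red=big((im[...,0]-im[...,1].astype(int)>40),bm); print("red",rect(cast(red,24,K,P)))
    slab=big((H[...,1]<50)&(H[...,2]>150),bl); print("slab",rect(cast(slab,24,K,P)))
    bladem=big((H[...,1]<60)&(H[...,2]>90),bs); print("blade",rect(cast(bladem,28,K,P)))
E
python3 -c "
import cv2
a=cv2.imread('pics/top0.png')[190:280,345:425]
b=cv2.imread('pics/top0.png')[185:275,195:305]
cv2.imwrite('pics/c0.png',cv2.hconcat([cv2.resize(x,(400,400),interpolation=cv2.INTER_CUBIC) for x in(a,b)]))"
```

```text
top rib (array([ 574.1, -218.8]), array([64.4, 12.7]), -18.4) 57
red (array([610.8, 130.5]), array([2.8, 0. ]), -0.4)
slab (array([597. , 176.5]), array([237.6, 157.1]), 75.8)
blade (array([ 578.3, -221.3]), array([137.7,  35.8]), -20.3)
side rib (array([ 576.6, -239.6]), array([79.7, 37.2]), -20.8) 51
red (array([667.6, 109.1]), array([30.9, 19.9]), -76.0)
slab (array([596.1, 173.8]), array([238. , 159.1]), 75.7)
blade (array([ 579.9, -225.8]), array([135.3,  36.4]), -20.8)
```

View pics/c0.png

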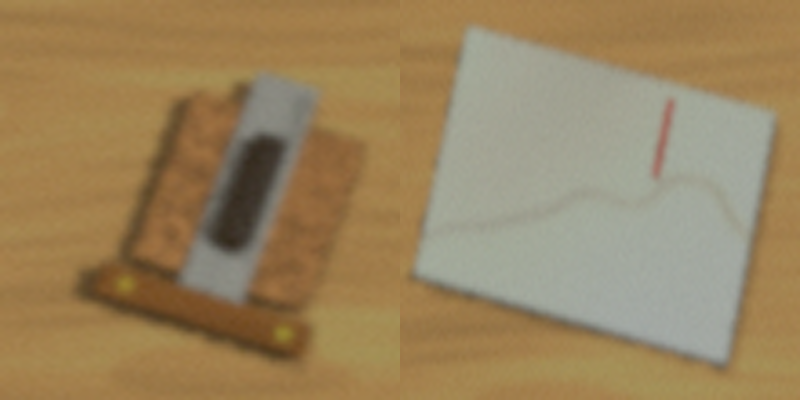

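Square and slab show clearly: the square's yaw is about -20°, the slab's about -14°. Moving above the square for a wrist look.

apply_moves(
  targets=[
    [54.7,-21.9,-5,0,0,0,0],
    [54.7,-21.9,-5,0,0,0,0],
    [54.7,-21.9,-5,0,0,0,0],
    [54.7,-21.9,-5,0,0,0,0],
    [54.7,-21.9,-5,0,0,0,0],
    [54.7,-21.9,-5,0,0,0,0],
    [54.7,-21.9,-5,0,0,0,0],
    [54.7,-21.9,-5,0,0,0,0],
    [0,0,0,0,0,0.153,0],
    [0,0,0,0,0,0.153,0],
    [0,0,0,0,0,0.153,0],
    [0,0,0,0,0,0.153,0],
    [0,0,0,0,0,0.153,0],
    [0,0,0,0,0,0,0],
    [0,0,0,0,0,0,0],
  ],
)

```text
time: 1.98
tool_pos: [570.5, -215.2, 247.3]
tcp_rot: [-180.0, 0.0, -20.2]
ft_force: [-0.2, 0.1, -0.8]
finger_gap: 85.4
grip_force: 0.0
```

```bash
python3 - <<'E'
from h import *
s=sensors.sense();K,P=cal("wrist");im=optics.snapshot("wrist")
np.savez("w1.npz",im=im,K=K,P=P)
print(s["tool_pos"],s["tcp_rot"],P.round(3).tolist(),K.round(1).tolist())
cv2.imwrite("pics/w1.png",im[:,:,::-1])
im=optics.snapshot("top");cv2.imwrite("pics/top1.png",im[:,:,::-1])
E
```

```text
[ 570.50349304 -215.21393375  247.2617189 ] [-1.79995777e+02  3.15084341e-02 -2.01551562e+01] [[-0.344, -0.889, -0.302, 648.713], [-0.939, 0.325, 0.112, -243.166], [-0.002, 0.322, -0.947, 415.396], [0.0, 0.0, 0.0, 1.0]] [[350.2, 0.0, 319.8], [0.0, 350.2, 238.0], [0.0, 0.0, 1.0]]
```

View pics/w1.png

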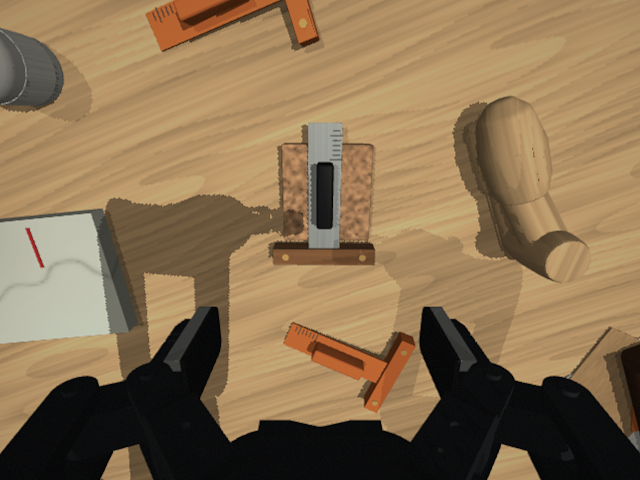

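The wrist view shows the blade at columns 308-342, rows 122-247, and the rib at (325,196). The square is nearly aligned with the tool. Measuring.

```bash
python3 - <<'E'
from h import *
d=np.load("w1.npz");im,K,P=d["im"],d["K"],d["P"];H=hsv(im)
b=big((H[...,2]<60),(300,150,345,240));print("rib top",rect(cast(b,52,K,P)), b.min(0),b.max(0))
b=big((H[...,1]<60)&(H[...,2]>70),(300,115,350,252));print("blade",rect(cast(b,28,K,P)))
c=rect(cast(big((H[...,0]<18)&(H[...,1]>110)&(H[...,2]<130),(268,238,380,266)),32,K,P));print("stock",c)
E
```

```text
rib top (array([ 575. , -220.6]), array([70.5, 17.6]), -20.3) [316. 162.] [333. 228.]
blade (array([ 577.5, -221.5]), array([140.4,  36.5]), -20.6)
stock (array([ 510.5, -193.5]), array([125.1,  32.6]), 69.9)
```

apply_moves(
  targets=[
    [4.9,3.3,50,0,0,0.004,0],
    [0,0,50,0,0,0,0],
    [0,0,50,0,0,0,0],
    [0,0,35,0,0,0,0],
    [0,0,20,0,0,0,0],
    [0,0,10.5,0,0,0,0],
    [0,0,0,0,0,0,0.5],
    [0,0,0,0,0,0,1],
    [0,0,0,0,0,0,1],
    [0,0,0,0,0,0,1],
    [0,0,0,0,0,0,1],
    [0,0,0,0,0,0,1],
  ],
  force=70,
)

```text
time: 3.58
tool_pos: [574.1, -220.0, 32.1]
tcp_rot: [-180.0, 0.0, -20.6]
ft_force: [-1.5, 0.0, 0.5]
finger_gap: -0.2
grip_force: 0.0
```

The fingers shut on nothing. Looking.

```bash
python3 - <<'E'
from h import *
im=optics.snapshot("wrist");im2=optics.snapshot("side")
s=sensors.sense();print(s["tool_pos"],s["finger_gap"])
cv2.imwrite("pics/w2.png",cv2.hconcat([cv2.resize(im,(400,300)),cv2.resize(im2[130:280,230:430],(400,300))])[:,:,::-1])
E
```

```text
[ 574.02614554 -220.03602788   32.03094475] 0.06984818227824113
```

View pics/w2.png

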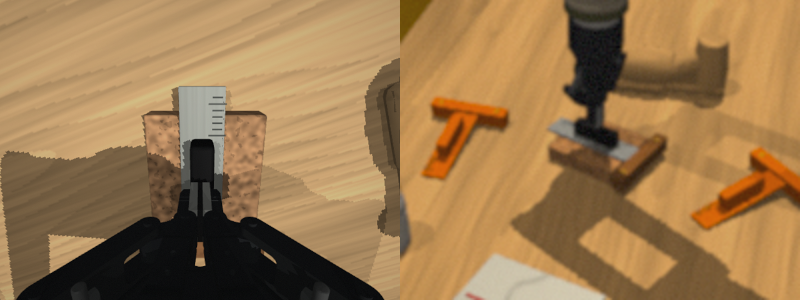

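```bash
python3 - <<'E'
from h import *
im=optics.snapshot("wrist");im2=optics.snapshot("side")
g=lambda a:np.clip(255*(a/255.)**.5,0,255).astype(np.uint8)
cv2.imwrite("pics/w3.png",cv2.hconcat([cv2.resize(g(im[200:380,230:410]),(400,400),interpolation=cv2.INTER_CUBIC),cv2.resize(g(im2[150:230,290:370]),(400,400),interpolation=cv2.INTER_CUBIC)])[:,:,::-1])
E
```

```text
(no output)
```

View pics/w3.png

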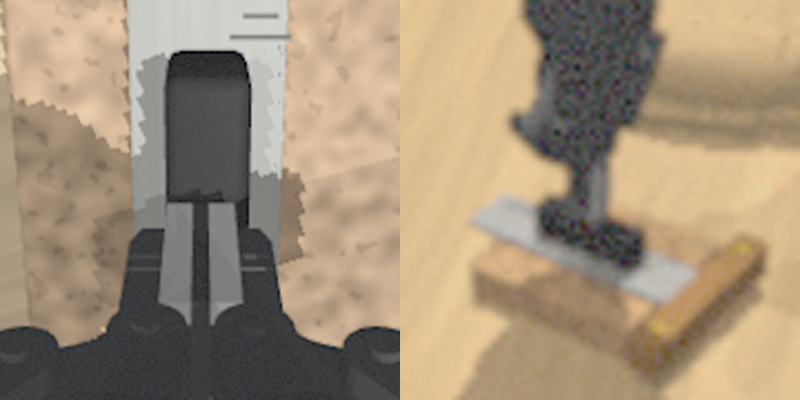

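```bash
python3 - <<'E'
from h import *
K,P=cal("wrist");s=sensors.sense();print(s["tool_pos"],P[:3,3])
for z in(32,42,47,52,55,58):print(z,cast([[320,290]],z,K,P)[0].round(1), "rib far end",cast([[324,223]],z,K,P)[0].round(1),"blade end",cast([[325,140]],z,K,P)[0].round(1))
K,P=cal("side")
for z in(32,42,52,60):print(z,cast([[290+(590-400)*.2,150+215*.2]],z,K,P)[0].round(1))
E
```

```text
[ 574.04005819 -220.03970591   32.0345059 ] [ 651.97691168 -248.54557342  200.19203052]
32 [ 571. -218.   32.] rib far end [ 605.2 -232.9   32. ] blade end [ 642.6 -247.3   32. ]
42 [ 575.8 -219.8   42. ] rib far end [ 608.  -233.9   42. ] blade end [ 643.1 -247.4   42. ]
47 [ 578.2 -220.7   47. ] rib far end [ 609.4 -234.3   47. ] blade end [ 643.4 -247.4   47. ]
52 [ 580.6 -221.6   52. ] rib far end [ 610.8 -234.8   52. ] blade end [ 643.7 -247.4   52. ]
55 [ 582.1 -222.2   55. ] rib far end [ 611.6 -235.1   55. ] blade end [ 643.9 -247.5   55. ]
58 [ 583.5 -222.7   58. ] rib far end [ 612.4 -235.3   58. ] blade end [ 644.  -247.5   58. ]
32 [ 578.8 -251.    32. ]
42 [ 575.6 -237.5   42. ]
52 [ 572.4 -224.    52. ]
60 [ 569.8 -213.3   60. ]
```

apply_moves(
  targets=[
    [0,0,-40,0,0,0,1],
    [0,0,-40,0,0,0,1],
    [0,0,0,0,0,0,1],
  ],
)

```text
time: 4.15
tool_pos: [577.0, -221.4, 117.0]
tcp_rot: [180.0, -0.5, -20.6]
ft_force: [-0.3, -0.0, 0.0]
finger_gap: 0.2
grip_force: 0.0
```

```bash
python3 - <<'E'
from h import *
im=optics.snapshot("wrist");im2=optics.snapshot("side");s=sensors.sense();t=s["tool_pos"];print(t,s["finger_gap"])
g=lambda a:np.clip(255*(a/255.)**.5,0,255).astype(np.uint8)
a=cv2.resize(g(im[200:380,230:410]),(400,400),interpolation=cv2.INTER_CUBIC);b=cv2.resize(g(im2[110:230,290:410]),(400,400),interpolation=cv2.INTER_CUBIC)
for k in(0,20,40):
  for n,i,o,f in(("wrist",a,(230,200),400/180),("side",b,(290,110),400/120)):
    K,P=cal(n);q=np.linalg.inv(P)@np.r_[t+[0,0,k],1];u=K@q[:3];u=((u[:2]/u[2]-o)*f).astype(int);print(n,k,u)
    cv2.drawMarker(i,u.tolist(),((255,0,0),(0,255,0),(0,0,255))[k//20],1,14,1)
cv2.imwrite("pics/w4.png",cv2.hconcat([a,b])[:,:,::-1])
E
```

```text
[ 574.39861941 -220.23985395  112.52174606] -0.07600350733550906
wrist 0 [203 186]
side 0 [123 220]
wrist 20 [204 228]
side 20 [123 199]
wrist 40 [204 280]
side 40 [123 179]
```

View pics/w4.png

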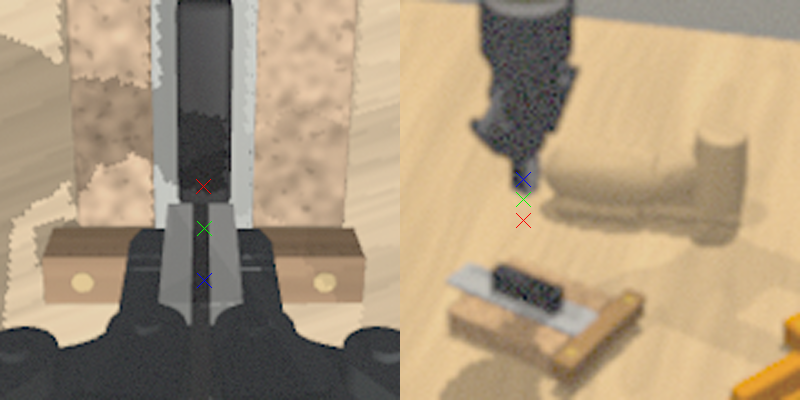

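The shut fingertips show near (200,203) in the wrist crop and (523,190) in the side crop. Both put them about 26 mm short of the reported TCP, so they closed above the rib. I'll grasp 25 mm lower.

apply_moves(
  targets=[
    [0,0,0,0,0,0,0],
    [0,0,0,0,0,0,0],
    [0,0,0,0,0,0,0],
    [0,0,0,0,0,0,0],
    [0,0,40,0,0,0,0],
    [0,0,35,0,0,0,0],
    [0,0,20,0,0,0,0],
    [0,0,10,0,0,0,0],
    [0,0,0,0,0,0,0.5],
    [0,0,0,0,0,0,1],
    [0,0,0,0,0,0,1],
    [0,0,0,0,0,0,1],
    [0,0,0,0,0,0,1],
  ],
  force=70,
)

```text
time: 5.88
tool_pos: [575.0, -220.5, 8.4]
tcp_rot: [180.0, -0.1, -20.6]
ft_force: [-0.6, 0.7, 6.9]
finger_gap: 16.5
grip_force: 70.9
```

apply_moves(
  targets=[
    [0,0,-20,0,0,0,1],
    [0,0,-40,0,0,0,1],
    [0,0,-50,0,0,0,1],
    [0,0,-30,0,0,0,1],
    [0,0,0,0,0,0,1],
  ],
)

```text
time: 6.5
tool_pos: [576.2, -221.0, 151.7]
tcp_rot: [180.0, -0.4, -20.6]
ft_force: [-0.6, 0.2, -3.0]
finger_gap: 16.7
grip_force: 69.8
```

```bash
python3 - <<'E'
from h import *
s=sensors.sense();print(s["tool_pos"],s["tcp_rot"],s["ft_force"],s["finger_gap"],s["grip_force"])
K,P=cal("top");im=cv2.imread("pics/top0.png")[:,:,::-1].astype(int);im2=optics.snapshot("top").astype(int)
c=rect(cast(big((hsv(im.astype(np.uint8))[...,1]<50)&(im.max(2)>150),(190,180,310,275)),24,K,P));print(c)
for q in(im,im2):
    a=(q[...,0]-q[...,1]);a[:200]=0;a[235:]=0;a[:,:255]=0;a[:,280:]=0
    v,u=np.nonzero(a>25);w=a[v,u];m=cast([[np.average(u,weights=w),np.average(v,weights=w)]],24,K,P)[0];print(len(u),m.round(1))
    y=np.radians(c[2]-90);d=m[:2]-c[0];print("slab xy",[d@[np.cos(y),np.sin(y)],d@[-np.sin(y),np.cos(y)]])
E
```

```text
[ 576.21131075 -221.03529627  151.70444256] [179.96736306  -0.39591321 -20.57817833] [-0.57314524  0.20145258 -2.95940784] 16.66230986718767 69.84214067459106
(array([597. , 176.5]), array([237.6, 157.1]), 75.8)
94 [653.4 116.8  24. ]
slab xy [np.float64(69.31576794400388), np.float64(-44.033628015285814)]
96 [653.  116.7  24. ]
slab xy [np.float64(68.93517712165314), np.float64(-44.23466829598513)]
```

apply_moves(
  targets=[
    [-20.6,-46.3,0,0,0,0,1],
    [-20.6,-46.3,0,0,0,0,1],
    [-20.6,-46.3,0,0,0,0,1],
    [-20.6,-46.3,0,0,0,0,1],
    [-20.6,-46.3,0,0,0,0,1],
    [-20.6,-46.3,0,0,0,0,1],
    [-20.6,-46.3,0,0,0,0,1],
    [0,0,0,0,0,-0.056,1],
    [0,0,0,0,0,-0.056,1],
    [0,0,0,0,0,0,1],
    [0,0,0,0,0,0,1],
  ],
)

```text
time: 7.92
tool_pos: [552.2, 133.8, 145.8]
tcp_rot: [180.0, 0.1, -14.2]
ft_force: [0.6, 0.1, -2.6]
finger_gap: 16.1
grip_force: 69.7
```

```bash
python3 - <<'E'
from h import *
s=sensors.sense();K,P=cal("wrist");im=optics.snapshot("wrist")
np.savez("w5.npz",im=im,K=K,P=P,t=s["tool_pos"],rot=s["tcp_rot"]);print(s["tool_pos"],s["tcp_rot"])
cv2.imwrite("pics/w5.png",im[:,:,::-1])
E
```

```text
[552.23599669 133.76552541 145.84903457] [ 1.79953912e+02  1.12215127e-01 -1.42494888e+01]
```

View pics/w5.png

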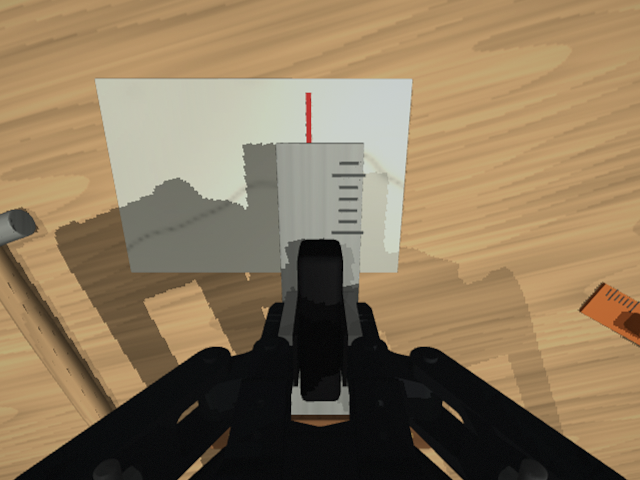

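The slab shows with its near edge at row 271 and its right corners at (412,79) and (397,271). The tape is at columns 306-311, and the blade end at row 143, columns 277-364.

```bash
cat > m.py <<'E'
from h import *
def fit(p,z,K,P):
    p=cast(p,z,K,P)[:,:2];vx,vy,x,y=cv2.fitLine(p.astype(np.float32),cv2.DIST_HUBER,0,.01,.01).ravel();return np.array([x,y]),np.array([vx,vy])
def grad(G,axis,a,b,lo,hi):  # strongest subpixel edge within lo..hi across rows/cols a..b
    out=[]
    for k in range(a,b):
        l=(G[k,lo:hi] if axis==0 else G[lo:hi,k]).astype(float);g=np.abs(np.convolve(l,[1,1,0,-1,-1],"same"));g[:2]=g[-2:]=0
        i=int(g.argmax());i=min(max(i,1),len(g)-2);e=(g[i+1]-g[i-1])/2/max(2*g[i]-g[i-1]-g[i+1],1e-6);out.append([lo+i+e,k] if axis==0 else [k,lo+i+e])
    return np.array(out)
E
python3 - <<'E'
from m import *
d=np.load("w5.npz");im,K,P,t,rot=[d[k] for k in("im","K","P","t","rot")];S=im[...,2].astype(int)
ang=lambda v:np.degrees(np.arctan2(v[1],v[0]))
near=fit(np.r_[grad(S,1,140,265,264,278),grad(S,1,370,392,264,278)],24,K,P)
far=fit(grad(S,1,110,400,72,86),24,K,P)
left=fit(grad(S,0,90,200,88,130),24,K,P); right=fit(grad(S,0,85,260,392,418),24,K,P)
for n,l in zip(("near","far","left","right"),(near,far,left,right)):print(n,l[0].round(1),round(float(ang(l[1])),2))
y=np.radians((ang(near[1])+ang(far[1]))/2%180-90);ex=np.array([np.cos(y),np.sin(y)]);ey=np.array([-ex[1],ex[0]])
print("slab yaw",np.degrees(y),"x near/far",near[0]@ex,far[0]@ex,"y",left[0]@ey,right[0]@ey)
tm=(im[...,0].astype(int)-im[...,1]>80);tm[:92]=0;tm[142:]=0;tm[:,:295]=0;tm[:,325:]=0
v,u=np.nonzero(tm);q=cast(np.c_[u,v],24,K,P)[:,:2];print("tape y in slab axes",(q@ey).mean(),np.ptp(q@ey),"x",(q@ex).min(),(q@ex).max())
zb=t[2]+19.6
bl=fit(grad(S,0,150,230,268,290),zb,K,P);br=fit(grad(S,0,150,225,356,372),zb,K,P);be=fit(grad(S,1,285,355,136,150),zb,K,P)
for n,l in zip(("bl","br","be"),(bl,br,be)):print(n,l[0].round(1),round(float(ang(l[1])),2),"slab xy",l[0]@ex,l[0]@ey)
print("tcp slab",t[:2]@ex,t[:2]@ey)
E
```

```text
near [530.2 243.4] 75.79
far [680.6 184.2] 75.79
left [650.6 286.2] -14.24
right [582.1  55.4] -14.27
slab yaw -14.209434 x near/far 454.24173 614.5559 y 437.1717 196.61
tape y in slab axes 275.38341933691635 3.4683215654295054 x 568.6856356231832 604.192303749053
bl [606.4 139.5] -14.01 slab xy 553.5655 284.08725
br [599.8 103.9] -14.34 slab xy 555.94275 247.97253
be [623.9 114. ] 75.76 slab xy 576.81683 263.69333
tcp slab 502.5052777556827 265.2286779347078
```

apply_moves(
  targets=[
    [0,8.7,0,0,0,0,1],
    [0,0,35,0,0,0,1],
    [0,0,35,0,0,0,1],
    [0,0,30,0,0,0,1],
    [0,0,20,0,0,0,1],
    [0,0,8,0,0,0,1],
    [0,0,0,0,0,0,1],
    [0,0,0,0,0,0,1],
    [0,0,0,0,0,0,1],
  ],
)

```text
time: 9.1
tool_pos: [551.9, 125.7, 20.4]
tcp_rot: [-180.0, -0.1, -14.2]
ft_force: [0.2, -0.3, -2.3]
finger_gap: 16.2
grip_force: 69.8
```

```bash
cat > chk.py <<'E'
from m import *
s=sensors.sense();t=s["tool_pos"];K,P=cal("wrist");im=optics.snapshot("wrist");S=im[...,2].astype(int)
y=np.radians(-14.21);ex=np.array([np.cos(y),np.sin(y)]);ey=np.array([-ex[1],ex[0]])
zb=t[2]+19.6
print("tcp",t.round(2),s["tcp_rot"].round(2),s["ft_force"].round(1),"slab axes",(t[:2]@ex).round(2),(t[:2]@ey).round(2))
def px(x,yy,z):
    q=np.linalg.inv(P)@np.r_[x*ex+yy*ey,z,1];u=K@q[:3];return u[:2]/u[2]
def edge(name,a,b,z,axis,r=7):
    p,q=px(*a,z),px(*b,z);i=1-axis if axis==0 else 0
    lo,hi=sorted((int(p[i]),int(q[i])));m=(p+q)/2;c=int(round(m[1-i]));w=r+int(abs(p[1-i]-q[1-i])/2)
    l=fit(grad(S,axis,lo+2,hi-2,c-w,c+w),z,K,P);print(name,(l[0]@ex).round(2),(l[0]@ey).round(2),"ang",round(float((np.degrees(np.arctan2(*l[1][::-1]))+14.21+90)%180-90),2))
xo=t[:2]@ex-502.5+436.8;yc=t[:2]@ey+.8
edge("bladeL",(xo+103,yc+18),(xo+135,yc+18),zb,0);edge("bladeR",(xo+103,yc-18),(xo+135,yc-18),zb,0);edge("bladeEnd",(xo+140,yc-15),(xo+140,yc+15),zb,1)
edge("slabNear",(454.2,yc+100),(454.2,yc+150),24,1);edge("slabRight",(530,196.6),(610,196.6),24,0);edge("slabFar",(614.5,210),(614.5,400),24,1)
np.savez("chk.npz",im=im,K=K,P=P)
m=(im[...,0].astype(int)-im[...,1]>80)&(hsv(im)[...,2]>90);a=px(575,285,24);b=px(603,266,24);k=np.zeros_like(m);k[int(b[1]):int(a[1]),int(a[0]):int(b[0])]=1
v,u=np.nonzero(m&k)
if len(u):q=cast(np.c_[u,v],24,K,P)[:,:2];print("tape y",(q@ey).mean().round(2),np.ptp(q@ey).round(1),"x",(q@ex).min().round(1),(q@ex).max().round(1))
E
python3 chk.py
```

```text
tcp [551.89 125.74  20.35] [-1.7996e+02 -1.1000e-01 -1.4160e+01] [ 0.2 -0.3 -2.3] slab axes 504.14 257.37
bladeL 557.48 278.52 ang -3.71
bladeR 558.99 239.92 ang 0.9
bladeEnd 578.34 258.53 ang -89.77
slabNear 453.66 380.26 ang -89.89
slabRight 577.46 196.15 ang -0.05
slabFar 614.66 333.91 ang 89.86
tape y 275.29 3.9 x 577.3 603.1
```

apply_moves(
  targets=[
    [0,0.7,6,0,0,0,1],
    [0,0,4,0,0,0,1],
    [6,0,0,0,0,0,1],
    [5,0,0,0,0,0,1],
    [2,0,0,0,0,0,1],
    [0,0,0,0,0,0,1],
    [0,0,0,0,0,0,1],
    [0,0,0,0,0,0,1],
  ],
)

```text
time: 10.15
tool_pos: [563.2, 121.8, 9.1]
tcp_rot: [180.0, 0.0, -14.2]
ft_force: [0.2, 0.4, -1.6]
finger_gap: 16.5
grip_force: 70.0
```

```bash
python3 chk.py
```

```text
tcp [563.22 121.77   9.08] [180.     0.   -14.16] [ 0.2  0.4 -1.6] slab axes 516.09 256.3
bladeL 572.37 276.82 ang -0.11
bladeR 570.05 238.9 ang 0.81
bladeEnd 590.31 257.45 ang -89.75
slabNear 453.48 383.22 ang -89.65
slabRight 572.66 196.11 ang -0.07
slabFar 614.45 289.0 ang 89.91
tape y 275.49 3.8 x 575.6 603.4
```

apply_moves(
  targets=[
    [1,0,0,0,0,0,1],
    [1,0,0,0,0,0,1],
    [0.5,0,0,0,0,0,1],
    [0,0,0,0,0,0,1],
  ],
)

```text
time: 10.7
tool_pos: [565.8, 121.1, 9.1]
tcp_rot: [-180.0, 0.0, -14.2]
ft_force: [0.3, -0.2, -1.9]
finger_gap: 16.5
grip_force: 70.0
```

apply_moves(
  targets=[
    [0.5,0,0,0,0,0,1],
    [0,0,0,0,0,0,1],
  ],
)

```text
time: 10.95
tool_pos: [566.3, 121.0, 9.1]
tcp_rot: [-180.0, -0.0, -14.2]
ft_force: [0.1, 0.5, -3.0]
finger_gap: 16.6
grip_force: 70.0
```

apply_moves(
  targets=[
    [0.4,0,0,0,0,0,1],
    [0,0,0,0,0,0,1],
  ],
)

```text
time: 11.2
tool_pos: [566.6, 120.9, 9.1]
tcp_rot: [-180.0, 0.0, -14.2]
ft_force: [0.1, -0.7, -2.1]
finger_gap: 16.2
grip_force: 70.0
```

apply_moves(
  targets=[
    [0.4,0,0,0,0,0,1],
    [0,0,0,0,0,0,1],
  ],
)

```text
time: 11.45
tool_pos: [567.0, 120.8, 9.1]
tcp_rot: [180.0, -0.0, -14.2]
ft_force: [0.1, 0.3, -1.4]
finger_gap: 16.2
grip_force: 70.0
```

apply_moves(
  targets=[
    [0.4,0,0,0,0,0,1],
    [0,0,0,0,0,0,1],
  ],
)

```text
time: 11.7
tool_pos: [567.4, 120.7, 9.1]
tcp_rot: [-180.0, -0.0, -14.2]
ft_force: [0.4, 0.8, -1.4]
finger_gap: 16.4
grip_force: 70.0
```

apply_moves(
  targets=[
    [0.3,0,0,0,0,0,1],
    [0,0,0,0,0,0,1],
  ],
)

```text
time: 11.95
tool_pos: [567.5, 120.7, 9.0]
tcp_rot: [180.0, 0.0, -14.2]
ft_force: [-1.0, 0.2, -2.0]
finger_gap: 16.3
grip_force: 69.8
```

apply_moves(
  targets=[
    [0.3,0,0,0,0,0,1],
    [0,0,0,0,0,0,1],
  ],
)

```text
time: 12.2
tool_pos: [567.6, 120.6, 8.9]
tcp_rot: [180.0, 0.0, -14.2]
ft_force: [-2.6, -1.0, -2.3]
finger_gap: 16.4
grip_force: 69.9
```

```bash
python3 chk.py
```

```text
tcp [567.55 120.56   8.87] [ 1.7999e+02  5.0000e-02 -1.4170e+01] [-2.6 -1.  -2.3] slab axes 520.59 256.19
bladeL 576.36 276.73 ang -0.02
bladeR 575.13 238.77 ang 0.23
bladeEnd 594.86 256.79 ang -89.85
slabNear 453.45 388.49 ang -89.39
slabRight 581.76 196.09 ang -0.06
slabFar 614.43 310.92 ang 89.91
tape y 275.69 3.9 x 575.8 603.3
```

Contact at about 2.6 N and the slab hasn't moved. Lowering onto the slab.

apply_moves(
  targets=[
    [0,0,0.4,0,0,0,1],
    [0,0,0,0,0,0,1],
  ],
)

```text
time: 12.5
tool_pos: [567.7, 120.6, 8.6]
tcp_rot: [180.0, 0.0, -14.2]
ft_force: [-4.6, 0.3, -0.7]
finger_gap: 16.4
grip_force: 70.2
```

apply_moves(
  targets=[
    [0,0,0.4,0,0,0,1],
    [0,0,0,0,0,0,1],
  ],
)

```text
time: 12.75
tool_pos: [567.7, 120.6, 8.4]
tcp_rot: [180.0, 0.0, -14.2]
ft_force: [-6.1, 0.7, 1.0]
finger_gap: 16.5
grip_force: 70.4
```

```bash
python3 chk.py; python3 - <<'E'
from h import *
im=np.load("chk.npz")["im"]
cv2.imwrite("pics/w6.png",cv2.resize(im[20:380,120:520],(800,600),interpolation=cv2.INTER_CUBIC)[:,:,::-1])
E
```

```text
tcp [567.66 120.63   8.44] [ 1.7999e+02  4.0000e-02 -1.4160e+01] [-6.1  0.7  1. ] slab axes 520.68 256.28
bladeL 576.4 276.78 ang -0.04
bladeR 575.54 239.04 ang -0.01
bladeEnd 594.92 252.11 ang -89.93
slabNear 453.5 388.64 ang -89.1
slabRight 579.7 196.09 ang -0.07
slabFar 614.44 315.06 ang 89.9
tape y 275.75 3.9 x 575.5 603.3
```

View pics/w6.png

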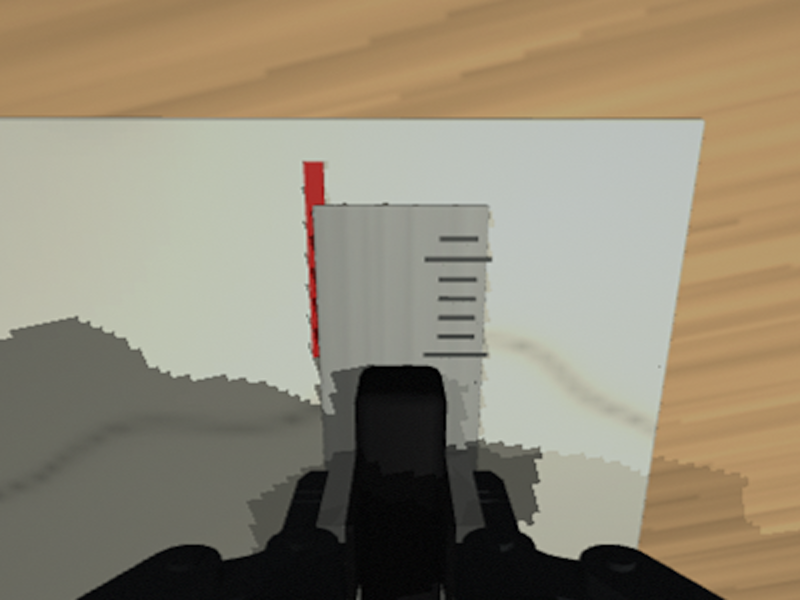

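The blade's left edge, at about (313,205), runs down the middle of the tape, and the blade end is parallel to the slab's far edge. I'll ease off the push a little, release and retreat.

apply_moves(
  targets=[
    [-0.2,0,0,0,0,0,1],
    [0,0,0,0,0,0,1],
    [0,0,0,0,0,0,0.7],
    [0,0,0,0,0,0,0.4],
    [0,0,0,0,0,0,0],
    [0,0,0,0,0,0,0],
    [0,0,0,0,0,0,0],
    [0,0,-10,0,0,0,0],
    [0,0,-30,0,0,0,0],
    [0,0,-50,0,0,0,0],
    [0,0,-50,0,0,0,0],
    [0,0,0,0,0,0,0],
    [0,0,0,0,0,0,0],
  ],
)

```text
time: 14.42
tool_pos: [567.9, 120.6, 148.7]
tcp_rot: [-180.0, -0.0, -14.2]
ft_force: [0.1, -0.1, -0.4]
finger_gap: 85.6
grip_force: 0.0
```

```bash
python3 - <<'E'
from h import *
s=sensors.sense();print(s["tool_pos"],s["ft_force"].round(1))
im=optics.snapshot("wrist");K,P=cal("wrist");np.savez("w7.npz",im=im,K=K,P=P)
cv2.imwrite("pics/w7.png",cv2.resize(im[20:380,120:520],(800,600),interpolation=cv2.INTER_CUBIC)[:,:,::-1])
E
```

```text
[567.89132175 120.6477257  148.73037799] [ 0.1 -0.1 -0.4]
```

View pics/w7.png

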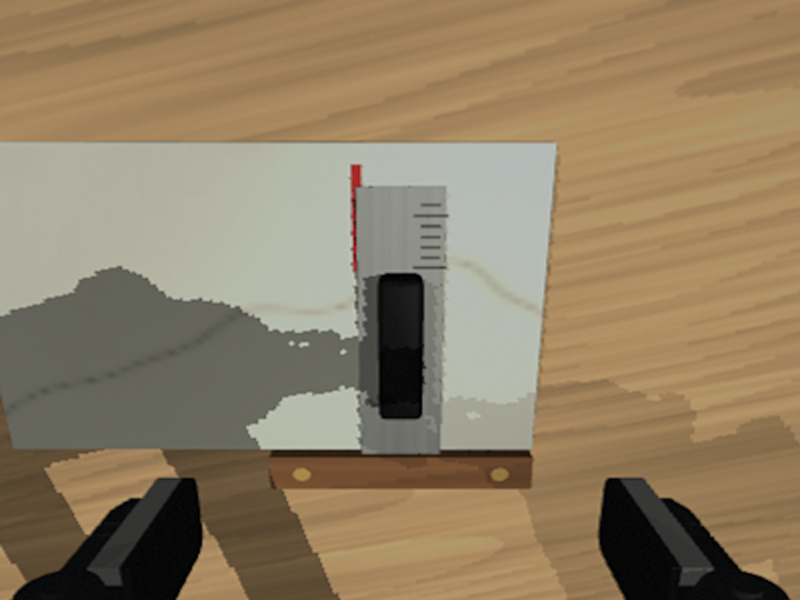

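The square lies released on the slab, with the stock against the near edge (row about 451) and the blade's left edge on the tape (357). One numeric check.

```bash
python3 - <<'E'
from m import *
d=np.load("w7.npz");im,K,P=[d[k] for k in("im","K","P")];S=im[...,0].astype(int)
y=np.radians(-14.21);ex=np.array([np.cos(y),np.sin(y)]);ey=np.array([-ex[1],ex[0]])
X=lambda u:int(120+u/2);Y=lambda v:int(20+v*.6)
def e(n,z,ax,a,b,lo,hi):
    l=fit(grad(S,ax,a,b,lo,hi),z,K,P);print(n,(l[0]@ex).round(2),(l[0]@ey).round(2),((np.degrees(np.arctan2(l[1][1],l[1][0]))+14.21+90)%180-90).round(2))
e("bladeR",28,0,Y(275),Y(395),X(436),X(455));e("bladeEnd",28,1,X(366),X(438),Y(175),Y(197))
e("bladeL",28,0,Y(200),Y(262),X(346),X(368))
e("near",24,1,X(40),X(230),Y(438),Y(460));e("far",24,1,X(20),X(340),Y(132),Y(152));e("right",24,0,Y(160),Y(370),X(535),X(562))
e("stockBack",32,1,X(280),X(520),Y(478),Y(498));e("stockFrontTop",32,1,X(280),X(350),Y(452),Y(466));e("stockFrontTopR",32,1,X(450),X(520),Y(452),Y(466))
tm=(im[...,0].astype(int)-im[...,1]>80);k=np.zeros_like(tm);k[Y(163):Y(184),X(345):X(368)]=1
v,u=np.nonzero(tm&k);q=cast(np.c_[u,v],24,K,P)[:,:2];print("tape",(q@ey).mean().round(2))
E
```

```text
bladeR 517.37 238.67 0.38
bladeEnd 594.16 256.25 -89.79
bladeL 571.48 276.54 -0.07
near 453.93 356.74 -89.84
far 612.66 332.85 89.95
right 574.04 196.95 0.06
stockBack 433.75 251.16 -89.83
stockFrontTop 453.13 297.73 -89.96
stockFrontTopR 453.28 220.81 -89.67
tape 274.94
```

```bash
python3 -c "
from bench import r
print(r.hand_in())"
```

```text
the job is handed in; nothing more can be done
None
```

The T-square is lying on the slab and handed in: blade flat, stock flush with the near edge (within about 0.2 mm in the last picture), and the blade's left edge on the red tape, within about 1 mm of its centre. The first grasp closed above the grip and had to be redone, and the slab stayed in place.

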